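# Lock the microtome handwheel with its pin

## Robot

A 7-joint arm with a two-finger parallel gripper is mounted at the origin on a cart in front of the work surface, level with it; the furniture and walls round the work are solid. World frame = base frame: x ahead of the robot, y to its left, z up, the work surface at z = 0. Lengths are in m, angles in degrees, forces in N, time in s.
With the tool pointing down it reaches from about 0.425 to 0.925 m from the base axis. Payload 6.8 kg.
Tool frame: the origin (TCP) lies between the finger pads; the fingertips stand 8 mm ahead of it and the grasp point (between the pads) lies 11 mm behind it (env.tip_extent is the distance from the TCP to the fingertips, in m); z points along the fingers, y is the line along which they close (so a half turn about z gives the same grasp; the last joint's range is limited). The gripper opens to 88 mm and grips with 3 to 60 N. Pads are 20 mm wide; open, the fingers measure 115 mm over their backs; the gripper's body (75 mm by 178 mm) begins 61 mm behind the grasp point.
Start: joints at [66.572, 27.33, 1.283, 89.118, -0.659, 63.558, -4.761], TCP at [0.2, -0.645, 0.231] pointing down, gripper open.
Joint ranges: [-169.35, 169.35], [-19.33, 120.38], [-80.79, 83.38], [13.8, 139.57], [-78.32, 258.32], [9.67, 109.79], [-169.56, 169.56]. Speed limits (degrees/s): [136.94, 136.94, 180, 180, 180, 180, 180].

## Interface

Orientations are given as a 3x3 rotation matrix whose columns are the frame's x, y, z axes.
In Python, from workcell import monitor, viewer, ticket, env gives the robot as it stands.
- The arm moves only by the tool carry_out, never from a script. Its argument "plan" is a list that holds one entry, the list of rows, each a list of 5 numbers: the shift along the tool's x, y, z in mm, then the turn about the tool's z in degrees, then the gripper command: -1 is fully open, 1 is shut, values between are in proportion. A call has 1 to 8 rows; each row is the pose to reach, as a shift and turn from the pose commanded when the call began, along the tool's axes at that moment; what a row does not reach only later rows make up. A row lasts 1/12 s, in which the tool goes at most 41.7 mm and 7.16 degrees, less where a joint would pass 70% of its speed; a pose out of reach is approached as far as the arm can. A call with a gripper value outside its range is refused whole. The fingers move at their own pace and stop on an object; "force" is the grip in N (left out, the last holds). Time passes only in rows, so rows that repeat a pose let the fingers close. It gives the time, the measured TCP pose, the force, the opening and the grip force at its end, in the units of the state.
- monitor.observe(): the state, without advancing time (a new reading comes with each control period).
- viewer.snapshot(name): name is "scene" or "top"; returns (picture, depth): 384x512x3 uint8, red, green, blue; 384x512 float32, m along the optical axis (not along the pixel's ray), 0 where there is no reading.
- viewer.camera_model(name): a dict with "fx", "fy", "cx", "cy" (pixels), "rvec" (rotation vector, rad) and "tvec" (3), from world to camera coordinates, as OpenCV has them. Camera axes: x right, y down, z forward; pixel columns grow to the right and rows downward; lengths in m; the calibration is good to about 2 mm. A picture is of the moment at which its call begins. camera_model takes no time and is no camera call.
- ticket.hand_in(): hands the job in; it is judged then, once.
The state is a dict: "time_s": time; "joint_pos": joint angles; "joint_vel": joint speeds; "tau": joint torques, N m; "ee_pos": TCP position; "eef_rot": TCP orientation; "ft_force": force on the tool from outside, world axes, zero at the start; "ft_torque": the same for the moment, N m; "grip_width": finger opening in m; "finger_force": force on a finger pad.
Only numpy, scipy, OpenCV 4.12 (cv2) and the standard library are available. Lean on these libraries where they do the work, as an engineer would, in place of code of your own. Each camera call takes 0.05 s, during which the arm holds its last target. There are 200 camera calls.

## Task

Lock the rotary microtome before anyone changes its blade: push the handwheel round by its black handle until the drilled lug comes to the top, its hole in front of the red-ringed hole in the housing plate. Then take the red-handled locking pin from the bench and push it, nose first, through the wheel and the plate until the handle's shoulder is against the wheel, and let go of it there. Do not touch the knife holder, and leave the other things on the bench where they are.

Things in the scene. Friction and masses are not known exactly. Their poses are not given: they have to be found in the camera images.
- microtome: fixed rotary microtome, white housing about 170 wide, 210 high, on a grey base; origin on the bench under the middle of the housing. Its x axis is the axis of the handwheel and points from the wheel into the housing (away from the robot), z is up; its yaw gives the direction in which the pin goes in. The holed plate's front face is 85 mm before the origin (x = -85 mm).
- handwheel (a joint): angle of the handwheel (rad): 0 (or a full turn, 6.283, either way) when the lock hole is straight up, in line with the plate hole; it grows as the wheel turns clockwise seen from the robot, so a negative value means that it must still be turned clockwise. Turns without end, light to push (2 to 3 N at the handle), without spring or detent, and stays where it is left.
- plate_hole (a point): centre of the 12.5 mm hole, ringed in red, in the front face of the housing's side plate, 51 mm above the wheel axis (the axis is 115 mm, the hole 166 mm above the bench); the plate is 14 mm thick with 34 mm of free space behind; frame as microtome. It does not move with the wheel.
- wheel_hole (a point): centre of the 12.5 mm hole on the front face (robot side) of the wheel's dark drilled lug, 51 mm from the wheel axis, 90 degrees anticlockwise (seen from the robot) of the handle. The lug is 30 mm wide, 14 mm thick and its back runs 4 mm in front of the plate. Wheel 152 mm across.
- wheel_handle (a point): middle of the black handle of the wheel, which lies parallel to the wheel axis at 55 mm from it: 23 mm thick, 48 mm long (24 mm to either side of this point), its wheel end 8 mm in front of the wheel's lug face
- lock_pin: loose locking pin, 100 g, lying level on the bench. Origin on its underside, below the shoulder; x points along the pin to its nose, pin axis 12 mm above the underside. Square red handle 24 x 24 mm, 44 mm long, from x = -44 mm to the shoulder at x = 0; round steel shaft 10 mm thick, 50 mm long, its last 14 mm tapered. Mass centre in the handle, about 11 mm behind the shoulder.
- pin_shoulder (a point): centre of the handle's front face, where the shaft begins, on the pin axis; frame as lock_pin
- pin_tip (a point): end of the pin's blunt 3.6 mm nose, on the pin axis, 50 mm ahead of the shoulder. The taper is the only lead-in (the holes have no countersink): it finds a hole up to about 4 mm off and draws the light wheel into line.
- knife_holder: knife holder with the blade on the microtome's base, left of the housing (robot's view), 100 mm wide, 110 mm high; origin under its middle; not to be touched
- marker_black: bystander: black-capped white marker pen lying on the bench, 137 mm long
- jar_orange: bystander: open glass staining jar with orange stain, 75 mm across, 93 mm high
- coverslip_box: bystander: small clear box, 28 x 28 x 25 mm
- forceps: bystander: steel forceps lying on the bench, 126 mm long
There are look-alikes about, which are no part of the job. Leave any orange, purple or turquoise look-alike of the lock_pin alone.

How it is judged (in metres and radians):
At the end, for the whole second after the job is handed in: Handwheel at its lock position (within 0.08 rad, whichever way it was turned), pin through the wheel's lug and the housing plate, nose inside the housing, shoulder within 4.5 mm of the lug's face, in line with the hole (5 mm, 0.14 rad), at rest and released ((value of joint handwheel between -0.08 and 0.08 rad or value of joint handwheel between 6.203 and 6.363 rad or value of joint handwheel between -6.363 and -6.203 rad) and x of pin_shoulder in the frame of plate_hole above -0.0225 m and y of pin_shoulder in the frame of plate_hole between -0.005 and 0.005 m and z of pin_shoulder in the frame of plate_hole between -0.005 and 0.005 m and x of pin_tip in the frame of plate_hole above 0.024 m and angle between the x axis of lock_pin and the x axis of microtome, either way round below 0.14 rad and linear speed of lock_pin below 0.01 m/s); the robot touches nothing.
It fails at once if the robot touches the knife holder (contact force between any of the arm, the fingers and knife_holder above 1 N).
It fails at once if a bystander is moved by more than 30 mm (distance of any of marker_black, jar_orange, coverslip_box, forceps from where it was at the start of the episode above 0.03 m).
It also fails if it takes over 61 s, if anything falls off the work surface, if the arm or the gripper's body presses on something with over 40 N, if the wrist force passes 120 N, or if a joint passes its speed limit or range.

## Working session

There is one attempt and no reset: what is moved stays moved. The work goes in short steps, Python scripts to look and compute and a tool call to move; the robot and the scene stay as the last step left them, time stands still between calls to the robot, and variables do not carry over. Pictures are saved under pics/ and viewed, at most 11 in all, crops included, and the job is handed in when it is done.

Besides the shell and the picture viewer there is one more tool, called after "Call:" as name(argument=value, ...) on one line, values as JSON. carry_out: Moves the arm, as the interface text tells. Its arguments: {"type":"object","properties":{"plan":{"type":"array"},"force":{"type":"number"}},"required":["plan"]}

```bash
ls; mkdir -p pics
python3 - <<'E'
from workcell import monitor, viewer, ticket, env
import cv2,numpy as np
s=monitor.observe(); print({k:np.round(v,3).tolist() for k,v in s.items()})
for n in("scene","top"):
    p,d=viewer.snapshot(n); np.savez(f"pics/{n}0.npz",p=p,d=d)
    cv2.imwrite(f"pics/{n}0.png",cv2.resize(p[:,:,::-1],(800,600),interpolation=cv2.INTER_CUBIC))
    c=viewer.camera_model(n); print(n,c)
    R=cv2.Rodrigues(np.array(c['rvec']))[0]; print(-R.T@np.array(c['tvec']).ravel(),R[2])
E
```

```text
pics
{'time_s': 0.0, 'joint_pos': [66.573, 27.376, 1.28, 89.177, -0.659, 63.557, -4.761], 'joint_vel': [0.007, 0.037, 0.063, 0.053, -0.112, 0.031, -0.031], 'tau': [0.001, -58.284, 1.535, -27.26, -0.054, 0.017, 0.0], 'ee_pos': [0.2, -0.644, 0.23], 'eef_rot': [[0.955, 0.296, -0.001], [0.296, -0.955, 0.002], [-0.0, -0.002, -1.0]], 'ft_force': [0.656, 0.102, -0.191], 'ft_torque': [0.035, 0.006, 0.04], 'finger_force': 0.0, 'grip_width': 0.088}
scene {'fx': 455.74093081288663, 'fy': 455.74093081288663, 'cx': 259.3281942930321, 'cy': 193.64751537083097, 'rvec': array([ 1.13724495, -2.18477454,  1.16082656]), 'tvec': array([0.40036508, 0.34058828, 1.02256062])}
[-0.29050313  0.71342594  0.85355384] [ 0.66696864 -0.4847776  -0.56581227]
top {'fx': 417.34646743617213, 'fy': 417.34646743617213, 'cx': 255.76896995836046, 'cy': 187.73557746207945, 'rvec': array([ 2.14238747, -2.19995334,  0.07422177]), 'tvec': array([0.11120528, 0.55595836, 1.4403102 ])}
[0.43612879 0.07568823 1.483244  ] [ 0.08370692  0.01416261 -0.99638977]
```

View pics/scene0.png

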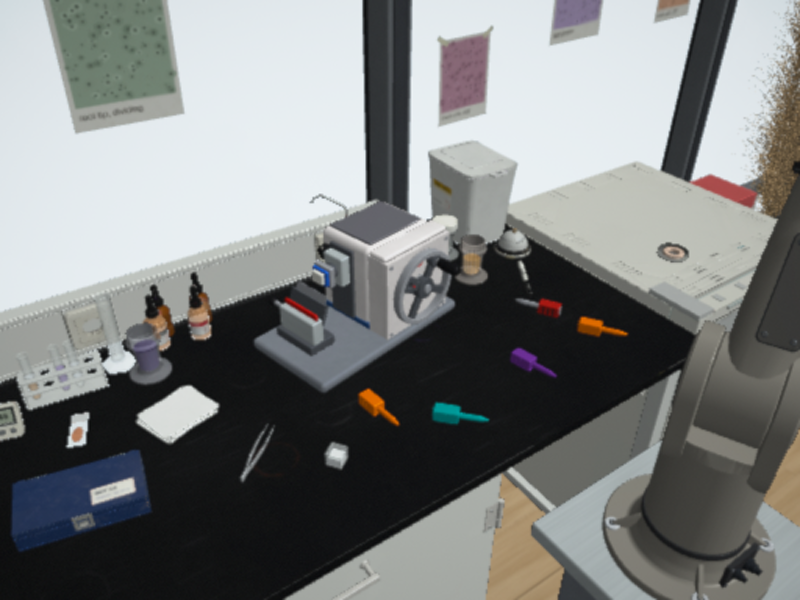

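View pics/top0.png

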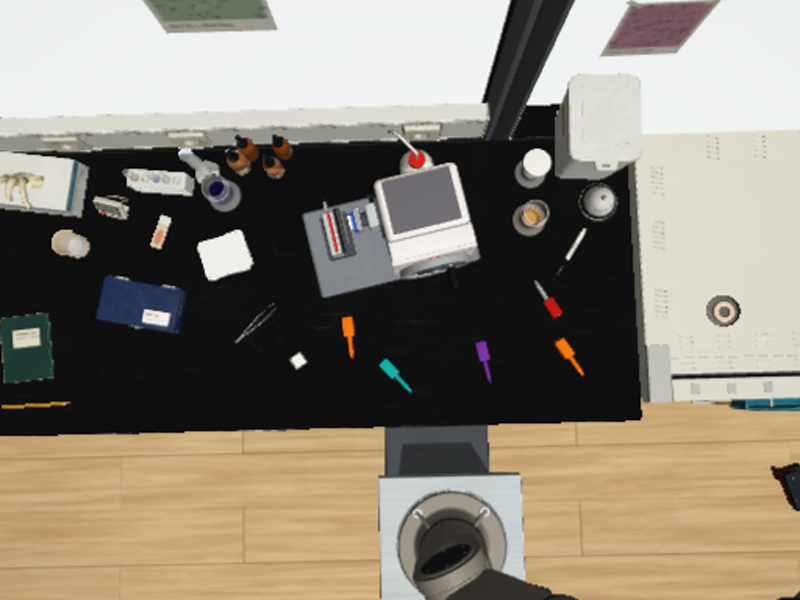

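The scene view (800 px) shows the microtome at (390,270) with the wheel at (422,285) and a black handle near (450,255). In the top view the handle is at (455,280).
Pin candidates in the top view are red (550,300), orange (348,335) and (569,356), turquoise (395,375) and purple (484,360). Red with a steel shaft fits the description; its nose points up-left, towards (537,283). I'll confirm with enlarged crops.

```bash
cat > h.py <<'E'
import numpy as np,cv2
from workcell import monitor, viewer, env
def cam(n):
    c=viewer.camera_model(n); R=cv2.Rodrigues(np.array(c['rvec']))[0]; t=np.array(c['tvec']).ravel()
    return c,R,t
def cloud(n,d):
    c,R,t=cam(n); v,u=np.mgrid[:d.shape[0],:d.shape[1]]
    P=np.stack([(u-c['cx'])/c['fx']*d,(v-c['cy'])/c['fy']*d,d],-1)
    return (P-t)@R
def ray(n,uv,z):
    c,R,t=cam(n); o=-R.T@t; uv=np.atleast_2d(uv).astype(float)
    r=np.c_[(uv[:,0]-c['cx'])/c['fx'],(uv[:,1]-c['cy'])/c['fy'],np.ones(len(uv))]@R
    return o+r*((z-o[2])/r[:,2])[:,None]
def proj(n,X):
    c,R,t=cam(n); p=np.atleast_2d(X)@R.T+t
    return np.c_[p[:,0]/p[:,2]*c['fx']+c['cx'],p[:,1]/p[:,2]*c['fy']+c['cy']]
def plane(n,uv,p0,nn):
    c,R,t=cam(n); o=-R.T@t; uv=np.atleast_2d(uv).astype(float)
    r=np.c_[(uv[:,0]-c['cx'])/c['fx'],(uv[:,1]-c['cy'])/c['fy'],np.ones(len(uv))]@R
    return o+r*(((p0-o)@nn)/(r@nn))[:,None]
E
python3 - <<'E'
from h import *
S=np.load('pics/scene0.npz');T=np.load('pics/top0.npz')
a=cv2.resize(S['p'][125:225,235:385],None,fx=5,fy=5,interpolation=cv2.INTER_CUBIC)[:,:,::-1]   # 750x500
cv2.imwrite('pics/c1.png',a[:,:])
b=cv2.resize(T['p'][95:245,225:400],None,fx=4,fy=4,interpolation=cv2.INTER_CUBIC)[:,:,::-1]
cv2.imwrite('pics/c2.png',b)
for n,D in(('scene',S),('top',T)):
    p=D['p'].astype(int);X=cloud(n,D['d'])
    hsv=cv2.cvtColor(D['p'],cv2.COLOR_RGB2HSV)
    m=(((hsv[...,0]<5)|(hsv[...,0]>174))&(hsv[...,1]>150)&(hsv[...,2]>70)).astype(np.uint8)
    k,l,st,ce=cv2.connectedComponentsWithStats(m)
    for i in range(1,k):
        if st[i,4]>8: 
            q=X[l==i]; print(n,st[i],ce[i].round(1),np.median(q,0).round(3),q.max(0).round(3),np.median(p[l==i],0))
# housing
X=cloud('top',T['d'])
m=(abs(X[...,2]-.21)<.008)&(X[...,0]>.5)&(X[...,0]<.95)&(abs(X[...,1])<.25)
k,l,st,ce=cv2.connectedComponentsWithStats(m.astype(np.uint8)); i=1+st[1:,4].argmax()
q=X[l==i];print('top',st[i],cv2.minAreaRect(q[:,:2].astype(np.float32)),q[:,2].mean())
E
```

```text
scene [182 190  22  15  77] [192.5 196.9] [0.686 0.239 0.105] [0.874 0.25  0.11 ] [130.  21.  17.]
scene [344 191  16  12 119] [351.2 196. ] [ 0.515 -0.237  0.022] [ 0.56  -0.222  0.028] [109.  23.  18.]
top [262  97  10  11  77] [266.4 102.2] [0.823 0.051 0.16 ] [0.843 0.067 0.167] [204.  39.  30.]
top [209 136   7  25  28] [212.4 148.2] [0.687 0.237 0.106] [0.73  0.247 0.111] [209.  52.  48.]
top [348 190  12  14  95] [353.6 196.5] [ 0.52  -0.245  0.022] [ 0.542 -0.224  0.031] [186.  26.  21.]
top [ 240  104   59   49 1812] ((0.7291708588600159, 0.0478457435965538), (0.12242083996534348, 0.166999951004982), 13.117419242858887) 0.20831815414237553
```

View pics/c1.png

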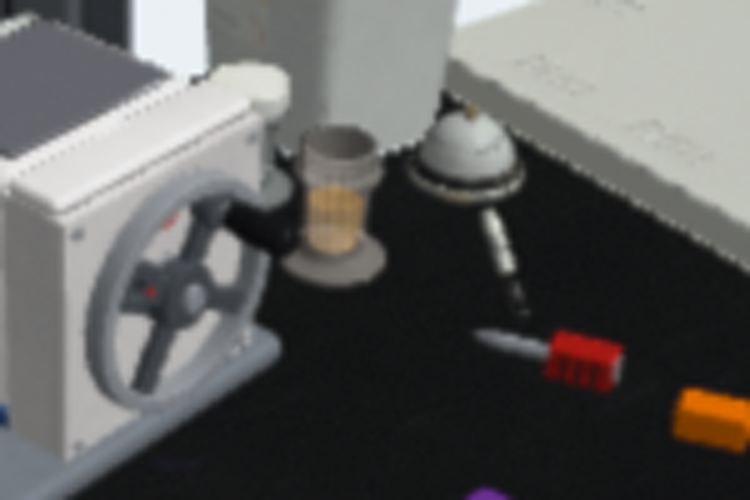

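View pics/c2.png

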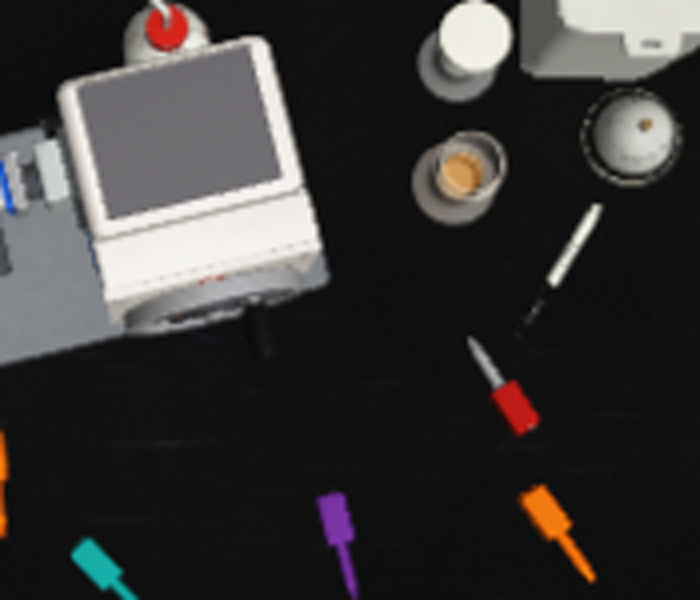

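Crop c1: the wheel hub is at (188,300), the black handle from (225,212) to (300,235), the drilled lug on the left at (150,290) and the plate's red ring at (168,220). The red pin's handle is at (585,360) and its nose at (475,335). Crop c2 confirms the red handle at (516,407) and the steel nose at (471,340), so this is the pin. Next I'll get the metric geometry.

Run:
```python
from h import *
S=np.load('pics/scene0.npz');T=np.load('pics/top0.npz')
X=cloud('scene',S['d']); XT=cloud('top',T['d'])
th=np.radians(13.1)
for it in range(3):
    ex=np.array([np.cos(th),np.sin(th)]);ey=np.array([-ex[1],ex[0]])
    a=X[...,:2]@ex; b=X[...,:2]@ey; c0=np.array([.7292,.0478])
    lat=b-c0@ey
    m=(X[...,2]>.04)&(X[...,2]<.195)&(abs(lat)<.085)&(S['p'].min(2)>150)&(a<c0@ex)
    if it==0:
        h,e=np.histogram(a[m],np.arange(.5,.8,.004)); print(dict(zip(e[h>20].round(3),h[h>20])))
    f=e[h.argmax()]+.002 if it==0 else pl
    s=m&(abs(a-f)<.007); 
    A=np.c_[lat[s],np.ones(s.sum())]; co=np.linalg.lstsq(A,a[s],rcond=None)[0]; r=a[s]-A@co
    pl=co[1]; print('plate',pl,'slope',co[0],'n',s.sum(),'rms',r.std()); th-=np.arctan(co[0])
print('yaw',np.degrees(th), 'origin x along', pl+.085)
# side extents of housing from top cloud
ex=np.array([np.cos(th),np.sin(th)]);ey=np.array([-ex[1],ex[0]])
m=(abs(XT[...,2]-.207)<.012)&(XT[...,0]>.5)&(XT[...,0]<.9)&(abs(XT[...,1])<.2)
q=XT[m]; bb=q[:,:2]@ey; aa=q[:,:2]@ex; print('lat',np.percentile(bb,[0.5,1,2,50,98,99,99.5]).round(4),'ax',np.percentile(aa,[1,2,98,99]).round(4))
```

```text
Traceback (most recent call last):
IndexError: boolean index did not match indexed array along axis 0; size of axis is 76 but size of corresponding boolean axis is 75
```

Run:
```python
from h import *
S=np.load('pics/scene0.npz');T=np.load('pics/top0.npz')
X=cloud('scene',S['d']); XT=cloud('top',T['d'])
th=np.radians(13.1)
for it in range(4):
    ex=np.array([np.cos(th),np.sin(th)]);ey=np.array([-ex[1],ex[0]])
    a=X[...,:2]@ex; b=X[...,:2]@ey; c0=np.array([.7292,.0478])
    lat=b-c0@ey
    m=(X[...,2]>.04)&(X[...,2]<.195)&(abs(lat)<.085)&(S['p'].min(2)>110)&(a<c0@ex)
    if it==0:
        h,e=np.histogram(a[m],np.arange(.5,.8,.004)); print(dict(zip(e[:-1][h>20].round(3),h[h>20])))
        pl=e[h.argmax()]+.002
    s=m&(abs(a-pl)<.007)
    A=np.c_[lat[s],np.ones(s.sum())]; co=np.linalg.lstsq(A,a[s],rcond=None)[0]; r=a[s]-A@co
    pl=co[1]; print('plate',pl,'slope',co[0],'n',s.sum(),'rms',r.std()); th-=np.arctan(co[0])
print('yaw',np.degrees(th), 'origin x along', pl+.085)
ex=np.array([np.cos(th),np.sin(th)]);ey=np.array([-ex[1],ex[0]])
m=(abs(XT[...,2]-.207)<.012)&(XT[...,0]>.5)&(XT[...,0]<.9)&(abs(XT[...,1])<.2)
q=XT[m]; bb=q[:,:2]@ey; aa=q[:,:2]@ex; print('lat',np.percentile(bb,[0.5,1,2,50,98,99,99.5]).round(4),'ax',np.percentile(aa,[1,2,98,99]).round(4))
```

```text
{np.float64(0.584): np.int64(151), np.float64(0.588): np.int64(142), np.float64(0.592): np.int64(55), np.float64(0.596): np.int64(50), np.float64(0.6): np.int64(51), np.float64(0.604): np.int64(433), np.float64(0.608): np.int64(242), np.float64(0.66): np.int64(24)}
plate 0.6067549666254505 slope 0.013432396823392371 n 740 rms 0.00213805621622209
plate 0.6081719780829565 slope 0.0027581784614794796 n 762 rms 0.002234442225184566
plate 0.6086171830590317 slope 0.0004756230413555015 n 762 rms 0.0020815086006681703
plate 0.6087346743150343 slope -0.00046941330055675886 n 756 rms 0.001984252133420165
yaw 12.172039259468395 origin x along 0.6937346743150342
lat [-0.191  -0.19   -0.1881 -0.1063 -0.0262 -0.0244 -0.0232] ax [0.6145 0.6176 0.7841 0.8223]
```

Run:
```python
from h import *
S=np.load('pics/scene0.npz');T=np.load('pics/top0.npz')
th=np.radians(12.6);ex=np.array([np.cos(th),np.sin(th),0]);ey=np.array([-ex[1],ex[0],0]);
pl=.6085-(.0) 
print('c0 lat',np.array([.7292,.0478,0])@ey)
for n,D,box in(('scene',S,(255,160,290,195)),('top',T,(265,155,295,172))):
    p=D['p'].astype(int); x0,y0,x1,y1=box
    r=p[...,0]-(p[...,1]+p[...,2])/2; sub=r[y0:y1,x0:x1]
    for y,x in np.argwhere(sub>22):
        uv=(x+x0,y+y0); P=plane(n,uv,ex*pl,ex)[0]; print(n,uv,p[uv[1],uv[0]],int(sub[y,x]),'lat',round(P@ey,4),'z',round(P[2],4))
# wheel hub, lug, handle points (scene px) on lug face plane
for nm,uv in(('hub',(272.4,185)),('lug',(264.5,183)),('handlebase',(281,167.5))):
    P=plane('scene',uv,ex*(pl-.018),ex)[0]; print(nm,'lat',round(P@ey,4),'z',round(P[2],4))
# handle dark points: cloud in front of wheel
for n,D in(('scene',S),('top',T)):
    X=cloud(n,D['d']);a=X@ex;b=X@ey
    m=(a>pl-.085)&(a<pl-.03)&(X[...,2]>.05)&(X[...,2]<.25)&(abs(b+.105)<.1)
    q=np.c_[a[m]-pl,b[m],X[...,2][m]];print(n,m.sum(),np.median(q,0),np.percentile(q,5,axis=0),np.percentile(q,95,axis=0),np.argwhere(m).mean(0))
    for lo in (-.08,-.07,-.06,-.05,-.04):
        s=(q[:,0]>=lo)&(q[:,0]<lo+.01)
        if s.sum(): print('  ',lo,s.sum(),q[s].mean(0).round(4),q[s].max(0).round(4),q[s].min(0).round(4))
# red pin
def cl(n,D):
    h=cv2.cvtColor(D['p'],cv2.COLOR_RGB2HSV); return h
for n,D,b in(('top',T,(335,170,375,215)),('scene',S,(320,180,370,210))):
    h=cv2.cvtColor(D['p'],cv2.COLOR_RGB2HSV);red=((h[...,0]<6)|(h[...,0]>172))&(h[...,1]>120)&(h[...,2]>50)
    sh=(h[...,1]<70)&(h[...,2]>70)
    for nm,m,z in(('red',red,.024 if n=='top' else .018),('shaft',sh,.016)):
        k=np.zeros(m.shape,bool);k[b[1]:b[3],b[0]:b[2]]=1
        vu=np.argwhere(m&k)[:,::-1]; P=ray(n,vu,z)
        print(n,nm,len(vu),P.mean(0).round(4)[:2],cv2.minAreaRect(P[:,:2].astype(np.float32)),vu.min(0),vu.max(0))
```

```text
c0 lat -0.11242123040568669
scene (np.int64(269), np.int64(168)) [147 120 121] 26 lat -0.1168 z 0.16
scene (np.int64(270), np.int64(168)) [168 146 144] 23 lat -0.1214 z 0.158
scene (np.int64(268), np.int64(169)) [149 111 112] 37 lat -0.1124 z 0.1585
scene (np.int64(269), np.int64(169)) [166 118 117] 48 lat -0.117 z 0.1565
scene (np.int64(267), np.int64(170)) [149 122 123] 26 lat -0.108 z 0.1571
scene (np.int64(268), np.int64(170)) [168 127 127] 41 lat -0.1126 z 0.155
scene (np.int64(265), np.int64(182)) [84 57 60] 25 lat -0.1004 z 0.1188
scene (np.int64(264), np.int64(183)) [96 51 53] 44 lat -0.096 z 0.1174
scene (np.int64(265), np.int64(183)) [123  46  48] 76 lat -0.1006 z 0.1153
scene (np.int64(265), np.int64(184)) [85 60 64] 23 lat -0.1007 z 0.1117
top (np.int64(280), np.int64(163)) [204 179 172] 28 lat -0.1191 z 0.1927
top (np.int64(276), np.int64(164)) [207 168 161] 42 lat -0.1062 z 0.1928
top (np.int64(277), np.int64(164)) [199 162 156] 40 lat -0.1096 z 0.1868
top (np.int64(278), np.int64(164)) [213 175 169] 41 lat -0.1131 z 0.1808
top (np.int64(279), np.int64(164)) [175 122 11
[... 1538 characters left out ...]
  0.1691] [-0.0301 -0.1284  0.1738] [-0.0399 -0.1502  0.164 ]
top red 104 [ 0.5183 -0.2438] ((0.5179939866065979, -0.24422824382781982), (0.04526248946785927, 0.02827495150268078), 31.312889099121094) [347 190] [359 203]
top shaft 43 [ 0.56   -0.2222] ((0.5801420211791992, -0.22993862628936768), (0.04111644625663757, 0.07618124783039093), 63.792301177978516) [342 172] [358 191]
scene red 145 [ 0.5144 -0.2382] ((0.5145812630653381, -0.2377740442752838), (0.04594341292977333, 0.061277490109205246), 35.66941833496094) [344 191] [359 203]
scene shaft 44 [ 0.5505 -0.2213] ((0.542725145816803, -0.2486979067325592), (0.09422662109136581, 0.06627193838357925), 22.967435836791992) [331 183] [359 200]
```

```bash
cat >> h.py <<'E'
TH=np.radians(12.6);EX=np.array([np.cos(TH),np.sin(TH),0]);EY=np.array([-EX[1],EX[0],0]);PL=.6085;C=-.112
def mic(a,dlat,z): return EX*(PL+a)+EY*(C+dlat)+np.array([0,0,z])   # a: from plate front face
def row(P,yaw,s=None):
    s=s or monitor.observe(); R=np.array(s['eef_rot']); d=R.T@(np.array(P)-s['ee_pos'])*1000
    y=np.degrees(np.arctan2(R[1,0],R[0,0])); return d.round(1),round((y-yaw+180)%360-180,2)
E
python3 - <<'E'
from h import *
T=np.load('pics/top0.npz')
print('above left of handle',mic(-.050,.006,.23),row(mic(-.050,.006,.23),12.6))
tip=ray('top',[342.75,180],.012);print('pin nose',tip)
h=cv2.cvtColor(T['p'],cv2.COLOR_RGB2HSV)
red=((h[...,0]<6)|(h[...,0]>172))&(h[...,1]>120)&(h[...,2]>50);red[:170]=0;red[215:]=0;red[:,:335]=0;red[:,380:]=0
vu=np.argwhere(red)[:,::-1];P=ray('top',vu,.024)[:,:2];m=P.mean(0);w,v=np.linalg.eigh(np.cov(P.T));print('red ctr',m,'yaw',np.degrees(np.arctan2(*(v[:,1]*np.sign(v[0,1]))[::-1])),np.sqrt(w*12)); d=tip[0,:2]-m;print('nose dir',np.degrees(np.arctan2(d[1],d[0])),np.hypot(*d))
th=np.radians(-63); 
for a in (-.018,):print('lug pred px',proj('scene',mic(a,.051*np.sin(-th),.115+.051*np.cos(th))),'top',proj('top',mic(a,.051*np.sin(-th),.115+.051*np.cos(th))))
E
```

```text
above left of handle [0.5681727  0.01838582 0.23      ] (array([ 548.1, -523.7,    0.6]), np.float64(4.64))
pin nose [[ 0.57877746 -0.21119874  0.012     ]]
red ctr [ 0.51833254 -0.24384912] yaw 30.08032373454295 [0.02774305 0.04612354]
nose dir 28.37647509912252 0.068699612827396
lug pred px [[262.0483014  183.38432128]] top [[264.97916715 174.67348013]]
```

Call:
carry_out(plan=[[[548, -524, 0, 4.6, 1], [548, -524, 0, 4.6, 1], [548, -524, 0, 4.6, 1], [548, -524, 0, 4.6, 1], [548, -524, 0, 4.6, 1], [548, -524, 0, 4.6, 1], [548, -524, 0, 4.6, 1], [548, -524, 0, 4.6, 1]]], force=30)

```text
time_s: 0.77
ee_pos: [0.3622, -0.3512, 0.2305]
eef_rot: [[0.976, 0.219, -0.0], [0.219, -0.976, 0.0], [-0.0, -0.0, -1.0]]
ft_force: [0.9, -0.4, -0.2]
grip_width: 0.0382
finger_force: 0.0
```

```bash
python3 -c "
from h import *
print(row(mic(-.050,.006,.23),12.6))"
```

```text
(array([ 281.8, -315.6,    0.5]), np.float64(0.03))
```

Call:
carry_out(plan=[[[282, -315, 0, 0, 1], [282, -315, 0, 0, 1], [282, -315, 0, 0, 1], [282, -315, 0, 0, 1], [282, -315, 0, 0, 1], [282, -315, 0, 0, 1], [282, -315, 0, 0, 1], [282, -315, 0, 0, 1]]])

```text
time_s: 1.43
ee_pos: [0.5248, -0.0605, 0.2306]
eef_rot: [[0.976, 0.219, -0.0], [0.219, -0.976, -0.0], [-0.0, 0.0, -1.0]]
ft_force: [0.7, -1.1, -0.3]
grip_width: 0.0004
finger_force: 0.0
```

```bash
python3 -c "
from h import *
print(row(mic(-.050,.006,.23),12.6))"
```

```text
(array([ 59.5, -67.5,   0.5]), np.float64(0.02))
```

Call:
carry_out(plan=[[[60, -67, 0, 0, 1], [60, -67, 0, 0, 1], [60, -67, 0, 0, 1], [60, -67, 0, 0, 1], [60, -67, 0, 0, 1], [60, -67, 0, 0, 1]]])

```text
time_s: 1.93
ee_pos: [0.5676, 0.014, 0.2302]
eef_rot: [[0.976, 0.216, -0.001], [0.216, -0.976, -0.001], [-0.001, 0.001, -1.0]]
ft_force: [-0.7, 0.2, -0.4]
grip_width: 0.0006
finger_force: 0.0
```

```bash
python3 -c "
from h import *
print(row(mic(-.050,.006,.23),12.6),row(mic(-.050,.006,.158),12.6),row(mic(-.050,-.025,.148),12.6))
p,d=viewer.snapshot('scene');cv2.imwrite('pics/s1.png',cv2.resize(p[90:240,200:400],None,fx=4,fy=4,interpolation=cv2.INTER_CUBIC)[:,:,::-1])"
```

```text
(array([ 1.5, -4.2,  0.2]), np.float64(-0.1)) (array([ 1.6, -4.2, 72.2]), np.float64(-0.1)) (array([ 1.7, 26.8, 82.3]), np.float64(-0.1))
```

View pics/s1.png

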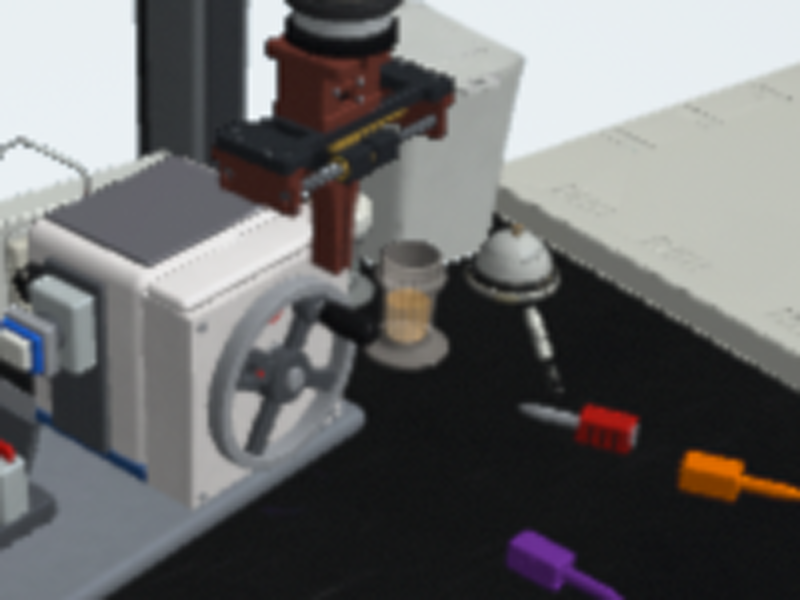

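Crop s1: the fingertips at (332,265) hover up-left of the black handle (345,320), clear of the housing. Going down beside the handle, then sweeping right.

Call:
carry_out(plan=[[[1, -3, 40, 0, 1], [1, -3, 72, 0, 1], [1, -3, 72, 0, 1], [1, 5, 73, 0, 1], [1, 12, 75, 0, 1], [1, 20, 78, 0, 1], [1, 28, 82, 0, 1], [1, 28, 82, 0, 1]]])

```text
time_s: 2.65
ee_pos: [0.5752, -0.0108, 0.1491]
eef_rot: [[0.976, 0.218, -0.001], [0.218, -0.976, 0.002], [-0.0, -0.002, -1.0]]
ft_force: [-1.4, 4.9, -3.0]
grip_width: 0.0005
finger_force: 2.8
```

```bash
python3 -c "
from h import *
print(row(mic(-.050,-.025,.20),12.6),row(mic(-.050,-.053,.20),12.6),row(mic(-.050,-.053,.1345),12.6));print(monitor.observe()['ft_force'])
p,d=viewer.snapshot('scene');cv2.imwrite('pics/s2.png',cv2.resize(p[90:240,200:400],None,fx=4,fy=4,interpolation=cv2.INTER_CUBIC)[:,:,::-1])"
```

```text
(array([ -0.5,   0.9, -50.9]), np.float64(-0.01)) (array([ -0.5,  28.9, -50.9]), np.float64(-0.01)) (array([-0.5, 29. , 14.6]), np.float64(-0.01))
[-1.42325702  4.93041962 -3.0359122 ]
```

View pics/s2.png

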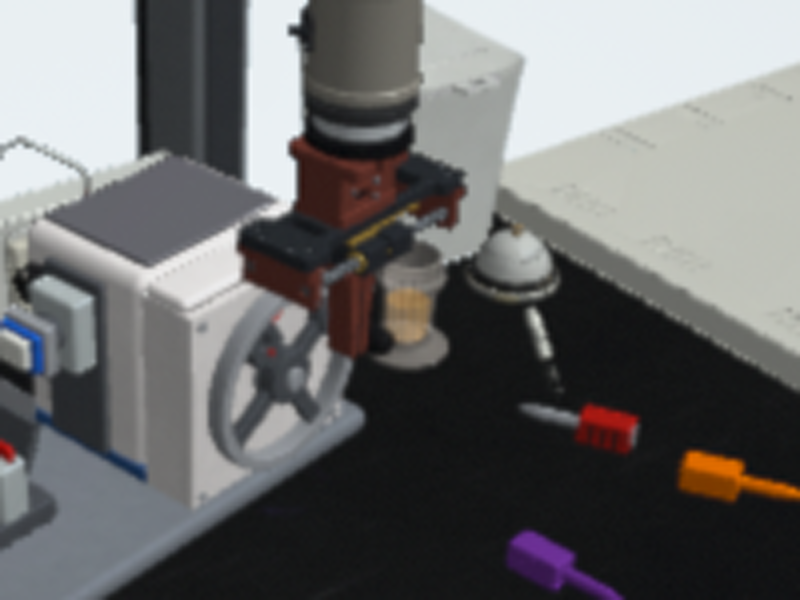

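Crop s2: the wheel turned clockwise, the lug is now at (270,350) and the handle is behind the finger at (375,335). Now I'll lift, move over the handle and push down.

Call:
carry_out(plan=[[[-1, 0, -25, 0, 1], [-1, 1, -50, 0, 1], [-1, 28, -50, 0, 1], [-1, 28, -50, 0, 1], [-1, 28, -25, 0, 1], [-1, 28, -12, 0, 1], [-1, 29, 0, 0, 1], [-1, 29, 0, 0, 1]]])

```text
time_s: 3.37
ee_pos: [0.5823, -0.0469, 0.1498]
eef_rot: [[0.977, 0.212, 0.003], [0.212, -0.977, -0.006], [0.002, 0.007, -1.0]]
ft_force: [0.1, -3.9, 3.4]
grip_width: 0.0005
finger_force: 2.5
```

Call:
carry_out(plan=[[[0, 0, 5, 0, 1], [0, 0, 10, 0, 1], [0, 0, 14, 0, 1], [0, 0, 15, 0, 1], [0, 0, 15, 0, 1], [0, 0, 15, 0, 1]]])

```text
time_s: 3.87
ee_pos: [0.5811, -0.0396, 0.1342]
eef_rot: [[0.976, 0.219, 0.001], [0.219, -0.976, -0.0], [0.001, 0.0, -1.0]]
ft_force: [0.5, -1.8, 2.3]
grip_width: 0.0001
finger_force: 1.1
```

```bash
python3 -c "
from h import *
print(row(mic(-.050,-.053,.1345),12.6));print(monitor.observe()['ft_force'])
p,d=viewer.snapshot('scene');q,e=viewer.snapshot('top')
cv2.imwrite('pics/s3.png',np.hstack([cv2.resize(p[140:220,230:310],None,fx=5,fy=5,interpolation=cv2.INTER_CUBIC),cv2.resize(q[130:210,235:315],None,fx=5,fy=5,interpolation=cv2.INTER_CUBIC)])[:,:,::-1])"
```

```text
(array([-0. , -0.4, -0.3]), np.float64(0.03))
[ 0.52934674 -1.79884412  2.29972907]
```

View pics/s3.png

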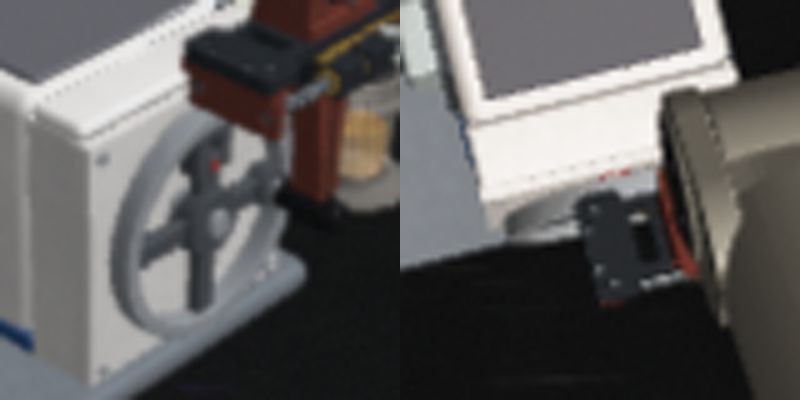

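Crop s3: the lug is at the top (210,165), with red visible in its hole, and the handle is at the right, so the wheel is at about its lock position. Now the pin.

```bash
python3 -c "
from h import *
P=np.array([.5185,-.2445,0]);
for z in(.22,.06,.010): print(row(P+[0,0,z],29.5))
print(ray('top',[355,179],.01),ray('top',[358.75,217.5],.02))"
```

```text
(array([-105.9,  186.5,  -86. ]), np.float64(-16.85))
(array([-106. ,  186.5,   74. ]), np.float64(-16.85))
(array([-106.1,  186.5,  124. ]), np.float64(-16.85))
[[ 0.5813345  -0.25488947  0.01      ]] [[ 0.44527591 -0.25951395  0.02      ]]
```

Call:
carry_out(plan=[[[0, 0, -40, 0, 1], [0, 0, -80, 0, 1], [-20, 35, -86, -6, 0], [-40, 70, -86, -12, -0.1], [-60, 105, -86, -16.9, -0.1], [-80, 140, -86, -16.9, -0.1], [-100, 175, -86, -16.9, -0.1], [-106, 186, -60, -16.9, -0.1]]])

```text
time_s: 4.63
ee_pos: [0.518, -0.2517, 0.1974]
eef_rot: [[0.874, 0.486, 0.006], [0.486, -0.874, -0.006], [0.003, 0.008, -1.0]]
ft_force: [1.3, -1.3, 0.7]
grip_width: 0.0369
finger_force: 0.0
```

```bash
python3 -c "
from h import *
P=np.array([.5185,-.2445,0]);
for z in(.22,.06,.010): print(row(P+[0,0,z],29.5))
print(monitor.observe()['grip_width'])"
```

```text
(array([  3.9,  -5.9, -22.6]), np.float64(-0.39))
(array([  3.5,  -7.1, 137.4]), np.float64(-0.39))
(array([  3.4,  -7.5, 187.4]), np.float64(-0.39))
0.0368907479628731
```

Call:
carry_out(plan=[[[0, 0, 0, 0, -0.1], [0, 0, 0, 0, -0.1], [0, 0, 40, 0, -0.1], [0, 0, 80, 0, -0.1], [0, 0, 120, 0, -0.1], [0, 0, 120, 0, -0.1], [0, 0, 120, 0, -0.1]]])

```text
time_s: 5.22
ee_pos: [0.518, -0.2414, 0.0731]
eef_rot: [[0.868, 0.496, -0.003], [0.496, -0.868, 0.003], [-0.001, -0.004, -1.0]]
ft_force: [1.2, -0.0, -0.1]
grip_width: 0.0481
finger_force: 0.0
```

```bash
python3 -c "
from h import *
P=np.array([.5185,-.2445,0]);
for z in(.06,.010): print(row(P+[0,0,z],29.5))
print(monitor.observe()['grip_width'])
p,d=viewer.snapshot('scene');q,e=viewer.snapshot('top')
cv2.imwrite('pics/s4.png',np.hstack([cv2.resize(p[150:225,305:385],None,fx=5,fy=5,interpolation=cv2.INTER_CUBIC),cv2.resize(q[160:235,310:390],None,fx=5,fy=5,interpolation=cv2.INTER_CUBIC)])[:,:,::-1])"
```

```text
(array([-1.1,  3. , 13.1]), np.float64(0.22))
(array([-1. ,  3.2, 63.1]), np.float64(0.22))
0.04805835804010975
```

View pics/s4.png

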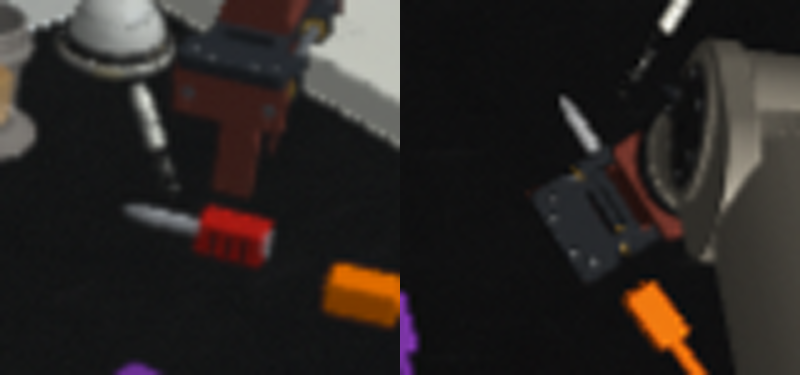

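Crop s4: the fingers (236,190) straddle the red handle (235,235) from above, with the marker and orange pin clear. Descending and gripping.

Call:
carry_out(plan=[[[0, 2, 30, 0, -0.1], [0, 2, 55, 0, -0.1], [0, 2, 62, 0, -0.1], [0, 2, 62, 0, -0.1], [0, 2, 62, 0, 1], [0, 2, 62, 0, 1], [0, 2, 62, 0, 1], [0, 2, 62, 0, 1]]], force=40)

```text
time_s: 5.98
ee_pos: [0.52, -0.2461, 0.0131]
eef_rot: [[0.87, 0.493, 0.002], [0.493, -0.87, -0.001], [0.001, 0.002, -1.0]]
ft_force: [-0.0, -0.6, 0.4]
grip_width: 0.0251
finger_force: 0.2
```

Call:
carry_out(plan=[[[0, 0, 0, 0, 1], [0, 0, 0, 0, 1], [0, 0, -20, 0, 1], [0, 0, -60, 0, 1], [0, 0, -100, 0, 1], [0, 0, -155, 0, 1], [0, 0, -155, 0, 1], [0, 0, -155, 0, 1]]])

```text
time_s: 6.65
ee_pos: [0.5217, -0.2469, 0.1715]
eef_rot: [[0.87, 0.493, 0.008], [0.493, -0.87, -0.003], [0.005, 0.007, -1.0]]
ft_force: [0.1, 0.8, -0.5]
grip_width: 0.0238
finger_force: 40.0
```

```bash
python3 -c "
from h import *
s=monitor.observe();print(s['grip_width'],s['ee_pos'])
for a in(-.12,-.018-.022-.048): print(row(mic(a,0,.1645),12.6))"
```

```text
0.023783554096879152 [ 0.52167288 -0.2468827   0.17152619]
(array([ 102.4, -222.6,    6. ]), np.float64(16.91))
(array([ 133. , -213.3,    6.3]), np.float64(16.91))
```

Call:
carry_out(plan=[[[15, -35, 3, 4, 1], [30, -70, 3, 8, 1], [45, -105, 3, 12, 1], [60, -140, 3, 16.9, 1], [75, -175, 3, 16.9, 1], [90, -210, 3, 16.9, 1], [92, -225, 3, 16.9, 1], [92, -225, 3, 16.9, 1]]])

```text
time_s: 7.32
ee_pos: [0.4862, -0.0002, 0.1626]
eef_rot: [[0.974, 0.226, -0.003], [0.226, -0.974, 0.001], [-0.002, -0.002, -1.0]]
ft_force: [0.5, -0.6, -1.1]
grip_width: 0.0238
finger_force: 40.0
```

Call:
carry_out(plan=[[[0, 0, 0, 0, 1], [0, 0, 0, 0, 1], [0, 0, 0, 0, 1], [0, 0, 0, 0, 1], [0, 0, 0, 0, 1]]])

```text
time_s: 7.73
ee_pos: [0.4883, -0.0059, 0.1635]
eef_rot: [[0.976, 0.217, -0.0], [0.217, -0.976, -0.0], [-0.0, 0.0, -1.0]]
ft_force: [-0.5, -0.3, -0.6]
grip_width: 0.0239
finger_force: 40.0
```

Run:
```python
from h import *
s=monitor.observe();print(s['grip_width'],s['ee_pos'],s['ft_force'])
print(row(mic(-.13,0,.165),12.6))
p,d=viewer.snapshot('scene');q,e=viewer.snapshot('top');np.savez('pics/i5.npz',p=p,q=q,d=d,e=e)
cv2.imwrite('pics/s5.png',np.hstack([cv2.resize(p[130:220,230:310],None,fx=5,fy=5,interpolation=cv2.INTER_CUBIC),cv2.resize(q[130:220,235:315],None,fx=5,fy=5,interpolation=cv2.INTER_CUBIC)])[:,:,::-1])
R=np.array(s['eef_rot']);N=np.array(s['ee_pos'])+R@[.072,0,0]
print('nose pred px',proj('scene',N),proj('top',N),'plate hole px',proj('scene',mic(0,0,.166)),proj('top',mic(0,0,.166)),'lug hole',proj('scene',mic(-.018,0,.166)),proj('top',mic(-.018,0,.166)))
```

```text
0.023909460963847003 [ 0.48830618 -0.00594039  0.16345435] [-0.54410055 -0.3280536  -0.61239095]
(array([ 3.2, -0.3, -1.5]), np.float64(-0.09))
nose pred px [[284.25598472 175.2232706 ]] [[282.38282492 183.37300023]] plate hole px [[267.96655619 166.86839494]] [[277.49961882 164.73419544]] lug hole [[272.65222072 169.07613231]] [[278.90323604 170.18405537]]
```

View pics/s5.png

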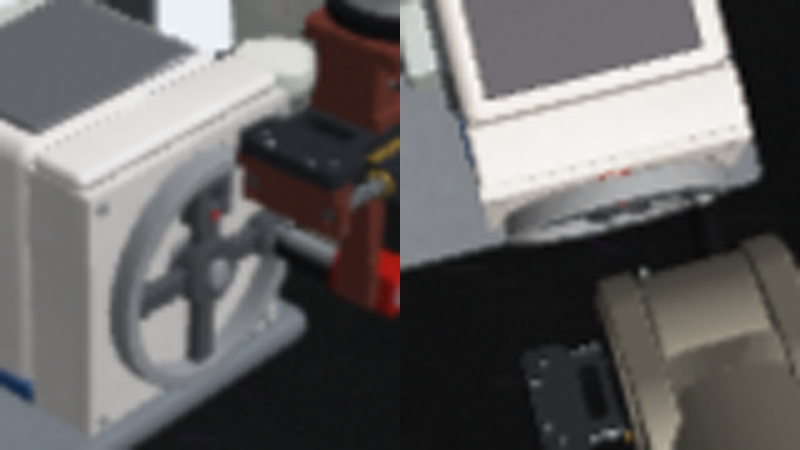

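Run:
```python
from h import *
D=np.load('pics/i5.npz');p,q=D['p'].astype(int),D['q'].astype(int)
c,R,t=cam('scene');o=-R.T@t; r=mic(-.018,0,.166)-o; r/=r@EX; print('scene ray per mm depth: lat',r@EY,'z',r[2])
rd=p[...,0]-(p[...,1]+p[...,2])/2
ys,xs=np.where(rd[165:182,262:280]>25); ys+=165;xs+=262; w=rd[ys,xs]
uv=np.array([(xs*w).sum()/w.sum(),(ys*w).sum()/w.sum()]);print('red px',uv,len(xs))
for a in(-.018,-.004,0):
    P=plane('scene',uv,EX*(PL+a),EX)[0];print(a,'dlat',P@EY-C,'z',P[2])
# lug extents (dark pixels) row profile
g=p.mean(2)
for y in range(164,178): print(y,g[y,264:282].astype(int))
print('top nose');
for y in range(180,190): print(y,q[y,276:292].mean(1).astype(int))
```

```text
scene ray per mm depth: lat -1.213310872944539 z -0.9570922394425443
red px [272.62435233 172.49740933] 4
-0.018 dlat -0.0004406902966404419 z 0.15415357747277847
-0.004 dlat -0.01743563084554857 z 0.14052341886679898
0 dlat -0.02229132814523678 z 0.13662908783651895
164 [153 145 143 144 146 148 147 136 131 124 119 104 120 152 119  53  37  35]
165 [143 141 142 143 146 145 132 125 117  98  83  83 117 156 108  52  42  39]
166 [138 139 141 143 143 131 120 106  85  72  67  77 117 156 104  49  43  41]
167 [137 139 140 141 130 117  97  78  65  57  59  76 118 156 104  48  42  38]
168 [136 138 140 129 116  90  74  65  55  49  55  76 119 157 107  49  42  37]
169 [137 139 130 115  86  61  65  66  60  57  63  83 130 164 127  75  60  42]
170 [136 130 116  86  57  50  64  69  73  72  67  86 135 172 166 154 129  84]
171 [133 121  97  58  44  51  64  69  76  76  69  86 137 173 176 174 166 145]
172 [127 119  78  46  42  52  64  66  70  78  78 104 152 176 177 170 145 110]
173 [130 134  69  42  42  52  64  65  68  88 126 161 172 177 172 142  97  78]
174 [149 156  94  58  44  51  63  65  68  93 145 174 177 177 161 106  69  66]
175 [169 173 156 121  59  52  63  65  68  94 149 174 174 165 124  90  71  65]
176 [176 177 170 140  72  48  60  65  68  93 146 163 143 128  92  82  77  70]
177 [177 172 153 119  61  47  59  67  71  80 103 114  95  91  81  80  68  58]
top nose
180 [20 20 19 18 18 15 16 16 17 17 17 16 15 15 16 15]
181 [16 17 18 17 16 16 16 16 16 17 16 16 15 15 16 15]
182 [15 16 15 17 15 16 16 16 16 17 18 16 15 15 16 17]
183 [18 15 17 17 16 17 23 60 36 15 16 17 25 29 45 51]
184 [ 18  17  21  29  38  25  29 121  81  34  37  48  52  55  60  63]
185 [31 46 52 54 58 43 38 78 67 56 57 61 63 65 65 67]
186 [56 60 62 64 65 64 50 57 62 64 65 66 67 69 69 70]
187 [64 65 66 68 68 68 63 61 66 68 68 70 71 72 74 76]
188 [65 69 70 70 71 73 81 75 70 71 73 74 77 78 80 82]
189 [67 71 73 74 77 79 85 68 66 76 79 82 84 85 86 88]
```

Crop s5: the nose is at (275,228), the lug is at the top with a red dot at (214,214). The dot is at radius 39 mm and 0.4 mm sideways, so the wheel angle is about 0. Both views put the nose about 2 mm too far right, and it is 2 mm low. I'll correct both and advance.

Call:
carry_out(plan=[[[0, -2, -2, 0, 1], [10, -2, -2, 0, 1], [20, -2, -2, 0, 1], [30, -2, -2, 0, 1], [38, -2, -2, 0, 1], [38, -2, -2, 0, 1], [38, -2, -2, 0, 1], [38, -2, -2, 0, 1]]])

```text
time_s: 8.5
ee_pos: [0.5245, 0.0055, 0.1654]
eef_rot: [[0.976, 0.219, -0.001], [0.219, -0.976, -0.0], [-0.001, -0.0, -1.0]]
ft_force: [-0.1, 0.3, -2.0]
grip_width: 0.0239
finger_force: 40.0
```

Run:
```python
from h import *
s=monitor.observe();print(s['ee_pos'],s['ft_force']);r=row(mic(-.09,.002,.1655),12.6);print(r)
p,d=viewer.snapshot('scene');q,e=viewer.snapshot('top')
cv2.imwrite('pics/s6.png',np.hstack([cv2.resize(p[145:195,250:300],None,fx=8,fy=8,interpolation=cv2.INTER_CUBIC),cv2.resize(q[145:195,255:305],None,fx=8,fy=8,interpolation=cv2.INTER_CUBIC)])[:,:,::-1])
```

```text
[0.52454435 0.00548633 0.16536322] [-0.084512    0.28585245 -2.01460215]
(array([ 5.4,  0.9, -0.1]), np.float64(0.04))
```

View pics/s6.png

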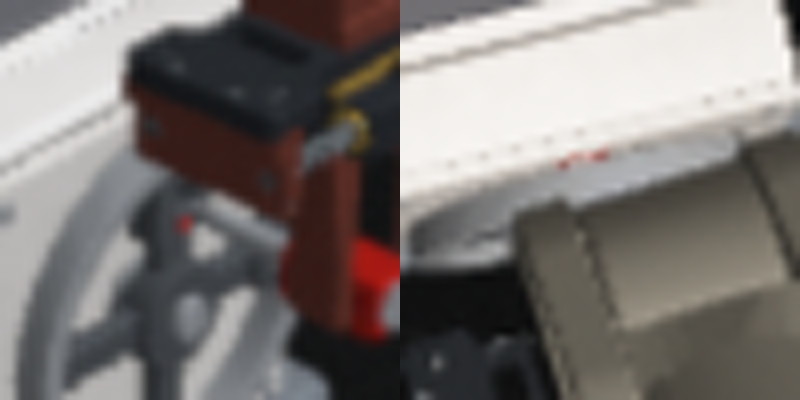

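Crop s6: the pin's nose at (190,200) is right in front of the hole, just above the red dot (183,225). Advancing slowly.

Call:
carry_out(plan=[[[4, 0, 0, 0, 1], [8, 0, 0, 0, 1], [11, 0, 0, 0, 1], [14, 0, 0, 0, 1], [16, 0, 0, 0, 1], [16, 0, 0, 0, 1]]])

```text
time_s: 9.1
ee_pos: [0.541, 0.0086, 0.1657]
eef_rot: [[0.976, 0.218, 0.0], [0.218, -0.976, -0.0], [0.0, 0.001, -1.0]]
ft_force: [0.8, -1.5, -0.2]
grip_width: 0.0238
finger_force: 40.0
```

Run:
```python
from h import *
s=monitor.observe();print(s['ee_pos'],s['ft_force'],np.array(s['eef_rot']).T@s['ft_force']);print(row(mic(-.06,.002,.1655),12.6))
```

```text
[0.54103526 0.00855843 0.16569651] [ 0.78013016 -1.46540339 -0.18247988] [0.44161101 1.60020012 0.18343489]
(array([18.6,  0.3,  0.2]), np.float64(0.0))
```

Call:
carry_out(plan=[[[3, 0, 0, 0, 1], [6, 0, 0, 0, 1], [9, 0, 0, 0, 1], [12, 0, 0, 0, 1], [15, 0, 0, 0, 1], [18, 0, 0, 0, 1], [18, 0, 0, 0, 1], [18, 0, 0, 0, 1]]])

```text
time_s: 9.77
ee_pos: [0.559, 0.0131, 0.1659]
eef_rot: [[0.976, 0.219, 0.002], [0.219, -0.976, 0.0], [0.002, 0.0, -1.0]]
ft_force: [2.2, -2.5, 1.5]
grip_width: 0.0236
finger_force: 40.0
```

Run:
```python
from h import *
s=monitor.observe();print(s['ee_pos'],np.array(s['eef_rot']).T@s['ft_force'],s['ft_torque']);print(row(mic(-.04,.002,.1655),12.6))
```

```text
[0.5590045  0.01311142 0.16586114] [ 1.65803763  2.88874744 -1.5050095 ] [-0.58595281 -0.48390468 -0.13451148]
(array([20.1,  0.9,  0.4]), np.float64(0.03))
```

Call:
carry_out(plan=[[[3, 0.5, 0, 0, 1], [6, 1, 0, 0, 1], [9, 1, 0, 0, 1], [12, 1, 0, 0, 1], [15, 1, 0, 0, 1], [17, 1, 0, 0, 1], [17, 1, 0, 0, 1], [17, 1, 0, 0, 1]]])

```text
time_s: 10.43
ee_pos: [0.5756, 0.0159, 0.1657]
eef_rot: [[0.976, 0.219, 0.001], [0.219, -0.976, 0.0], [0.002, -0.0, -1.0]]
ft_force: [1.5, -1.6, 1.0]
grip_width: 0.0238
finger_force: 40.0
```

Run:
```python
from h import *
s=monitor.observe();print(s['ee_pos'],np.array(s['eef_rot']).T@s['ft_force'],s['ft_torque']);print(row(mic(-.04,.002,.1655),12.6))
```

```text
[0.57561544 0.01587217 0.16574952] [ 1.09191884  1.88601759 -0.99503789] [-0.46748895 -0.44578528 -0.16602386]
(array([ 3.3, -0.1,  0.3]), np.float64(0.04))
```

Going well; now push the shoulder home until the axial force shows contact.

Call:
carry_out(plan=[[[2, 0, 0, 0, 1], [3, 0, 0, 0, 1], [4, 0, 0, 0, 1], [5, 0, 0, 0, 1], [6, 0, 0, 0, 1], [6, 0, 0, 0, 1]]])

```text
time_s: 10.93
ee_pos: [0.5787, 0.0165, 0.1657]
eef_rot: [[0.976, 0.218, -0.005], [0.218, -0.976, -0.001], [-0.005, 0.0, -1.0]]
ft_force: [-8.8, -3.5, 10.0]
grip_width: 0.0236
finger_force: 40.0
```

Run:
```python
from h import *
s=monitor.observe();print(s['ee_pos'],np.array(s['eef_rot']).T@s['ft_force'],s['ft_torque']);print(row(mic(-.04,.002,.1655),12.6))
```

```text
[0.57866092 0.01645901 0.16567573] [-9.35423527  1.49436043 -9.92115031] [-0.83650193  1.68688967 -0.16978633]
(array([ 0.2, -0.2,  0.2]), np.float64(0.0))
```

Contact at the predicted depth (axial 9 N). Relax, open and retreat upward.

Call:
carry_out(plan=[[[-1.5, 0, 0, 0, 1], [-1.5, 0, 0, 0, 1], [-1.5, 0, 0, 0, -0.1], [-1.5, 0, 0, 0, -0.1], [-1.5, 0, 0, 0, -0.1], [-1.5, 0, 0, 0, -0.1], [-1.5, 0, 0, 0, -0.1]]])

```text
time_s: 11.52
ee_pos: [0.5793, 0.0171, 0.1655]
eef_rot: [[0.976, 0.219, -0.0], [0.219, -0.976, 0.0], [0.0, -0.0, -1.0]]
ft_force: [-0.9, -0.5, -0.5]
grip_width: 0.0482
finger_force: 0.0
```

Call:
carry_out(plan=[[[0, 0, 0, 0, -0.1], [0, 0, -10, 0, -0.1], [0, 0, -30, 0, -0.1], [0, 0, -60, 0, -0.1], [-30, 0, -80, 0, -0.1], [-70, 0, -80, 0, -0.1], [-110, 30, -80, 0, -0.1], [-110, 60, -80, 0, -0.1]]])

```text
time_s: 12.18
ee_pos: [0.4804, -0.0646, 0.2467]
eef_rot: [[0.975, 0.223, -0.001], [0.223, -0.975, -0.001], [-0.002, 0.0, -1.0]]
ft_force: [0.3, -1.0, -0.0]
grip_width: 0.048
finger_force: 0.0
```

Call:
carry_out(plan=[[[0, 40, 0, 0, -0.1], [0, 80, 0, 0, -0.1], [0, 120, 0, 0, -0.1], [0, 160, 0, 0, -0.1], [0, 160, 0, 0, -0.1], [0, 160, 0, 0, -0.1]]])

```text
time_s: 12.68
ee_pos: [0.5199, -0.2247, 0.246]
eef_rot: [[0.977, 0.214, 0.0], [0.214, -0.977, -0.0], [0.0, 0.0, -1.0]]
ft_force: [-0.5, -0.0, -0.4]
grip_width: 0.0481
finger_force: 0.0
```

Run:
```python
from h import *
s=monitor.observe();print(s['ee_pos'],s['ft_force'],s['grip_width'])
p,d=viewer.snapshot('scene');q,e=viewer.snapshot('top')
for n,I,D in(('scene',p,d),('top',q,e)):
    h=cv2.cvtColor(I,cv2.COLOR_RGB2HSV);m=((h[...,0]<6)|(h[...,0]>172))&(h[...,1]>130)&(h[...,2]>50)
    X=cloud(n,D);m&=(abs(X@EX-PL+.04)<.05)&(abs(X@EY-C)<.06)&(X[...,2]>.12)
    Y=np.c_[X[m]@EX-PL,X[m]@EY-C,X[m][:,2]];print(n,m.sum(),np.percentile(Y,[3,50,97],axis=0).round(4).tolist())
cv2.imwrite('pics/s7.png',np.hstack([cv2.resize(p[140:215,230:310],None,fx=5,fy=5,interpolation=cv2.INTER_CUBIC),cv2.resize(q[135:210,235:315],None,fx=5,fy=5,interpolation=cv2.INTER_CUBIC)])[:,:,::-1])
```

```text
[ 0.51990544 -0.22468569  0.2460333 ] [-0.54588186 -0.02244658 -0.41754373] 0.048140393261343735
scene 135 [[-0.0638, -0.0058, 0.1548], [-0.045, 0.0115, 0.1721], [-0.0235, 0.0159, 0.1773]]
top 103 [[-0.0614, -0.0102, 0.1664], [-0.0418, 0.001, 0.1726], [-0.0216, 0.0124, 0.1773]]
```

View pics/s7.png

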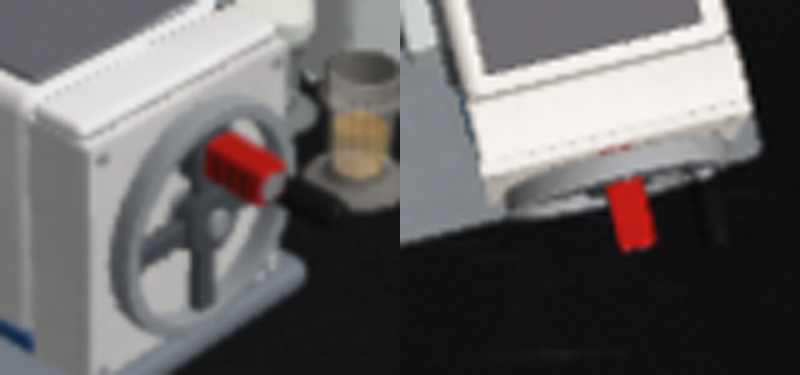

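Crop s7: the red pin sits in the lug at the top of the wheel. Its handle runs from (225,145) to (265,190), in line with the microtome axis in the top view, and the gripper is clear. The measured handle spans −64 to −21 mm from the plate, which means the shoulder is seated. Handing in.

```bash
python3 -c "
from workcell import ticket
print(ticket.hand_in())"
```

```text
the job is handed in; nothing more can be done
None
```

I turned the handwheel to its lock position, pushed the red pin through the wheel and plate until it stopped at shoulder depth, released it and handed the job in; no verdict was returned.

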